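# Let the jar lids out of the chute

## Task

Slide the catch tray along its runners fully home under the mouth of the lid chute. Then pull the sprung plunger on the chute's side fully back, so that both lids roll down into the tray, and finish still holding the plunger fully back so that more lids can be fed through. Leave the other things on the table where they are.

Things in the scene. Friction and masses are not known exactly. Their poses are not given: they have to be found in the camera images.
- chute: plywood lid chute fixed on a base board 180 mm (x) by 560 mm (y, -310 to +250) by 8 mm. Origin: on the table top under the slot's centre line; x points roughly away from the robot, y up along the chute, z up. A sloping slot 19 mm wide between two 10 mm cheeks, closed at its upper end (y = +240 mm, cheeks 160 mm high), open at its mouth. The plunger is on the -x side, facing the robot
- mouth (a point): middle of the slot floor's lower edge at the chute's open mouth, 68 mm above the table, axes as the chute's; the floor falls at 9.5 degrees towards it along -y and the cheeks end 117 mm above the table here. The mouth overhangs the tray's path: the tray passes under it
- tray (a joint): how far the tray is slid along the chute's +y on its runners, in m: 0 pulled fully out, 0.120 fully home against its stop under the chute's mouth. Starts between 0 and 0.05. About 1.5 N of friction and a little damping; it stays where it is left
- tray_in (a point): centre of the catch tray's flat floor, 13 mm above the table; axes as the chute's. Aluminium tray 160 by 160 mm outside, 148 by 149 mm inside, the bottom flat on the -x half and rising at 28 degrees on the +x half so that lids topple flat; side walls 51 mm high, wall next to the chute 47 mm. Its -y end wall is a plywood backstop 10 mm thick, 160 mm wide, 109 mm high. Heights from the table
- tray_tab (a point): top centre of the tray's grip tab, 147 mm above the table: an upright dark wooden tab on the middle of the backstop and in line with it, 44 mm wide (chute's x), 12 mm thick (chute's y), rising 38 mm above the backstop; axes as the chute's. Moves with the tray; slide it towards the chute's +y
- knob (a point): centre of the plunger's black knob, 111 mm above the table: level cylinder 24 mm across, 30 mm long, axis along the chute's x, free all round; seated, its inner end is 26.5 mm from the cheek, which is 128 mm high here; axes as the chute's. Its 8 mm pin crosses the slot into a seat hole in the far cheek and holds back the lids. Pull along the chute's -x, towards the robot
- plunger (a joint): how far the plunger is pulled out along the chute's -x, in m: 0 seated, 0.030 fully back at its stop; the pin leaves the seat hole at about 0.006 and clears the lids' slot at about 0.025. Its spring pulls it home with 6 N when seated, 11 N when fully back; it does not latch
- lid0: gold-coloured screw lid for a jar, a plain disc 66 mm across and 14 mm thick, about 20 g; its origin is the disc's centre and its x axis the disc's axis. At the start it stands on edge in the chute's slot, resting against the pin
- lid1: gold-coloured screw lid for a jar, a plain disc 66 mm across and 14 mm thick, about 20 g; its origin is the disc's centre and its x axis the disc's axis. At the start it stands on edge in the chute's slot, behind the first, higher up
- jar_a: bystander: clear glass jar with a lid, 68 mm across, 85 mm high, standing beyond the tray; origin under its centre
- jar_b: bystander: small amber glass jar with a lid, 62 mm across, 70 mm high, standing between robot and tray; origin under its centre
- jar_c: bystander: amber glass jar with a lid, 68 mm across, 85 mm high, standing beyond the chute; origin under its centre
- mug: bystander: white mug, 80 mm across, 95 mm high, to the right; origin under its centre, handle to its +y
- bottle: bystander: amber bottle 64 mm across, 190 mm high, to the right; origin under its centre
- book: bystander: green hardback book lying flat, 120 by 180 by 24 mm, at the left near the robot; origin under its centre
- bowl: bystander: steel bowl 120 mm across, 50 mm high, at the right near the robot; origin under its centre
Mind the look-alikes: they are no part of the job. What is shaped like the lid0 but purple is not meant. Leave any red look-alike of the lid1 alone.

How it is judged:
On the way, in this order (a step that is already met when the one before it is completed fails the run):
1. the tray is fully home (within 6 mm of its stop) with the plunger still seated (value of joint tray above 0.114 m and value of joint plunger below 0.004 m), for 0.2 s.
2. the plunger is pulled fully back (beyond 26 mm of its 30 mm) (value of joint tray above 0.114 m and value of joint plunger above 0.026 m), for 0.2 s.
At the end, for the whole second after the job is handed in: the tray is home within 6 mm, the gripper's fingers hold the plunger at least 26 mm back (of 30 mm) and press on it with more than 3 N, and both lids lie at rest inside the tray (centres within its walls and less than 70 mm above its floor) (all of step 2 and contact force between the fingers and plunger above 3 N and x of lid0 in the frame of tray_in between -0.075 and 0.075 m and y of lid0 in the frame of tray_in between -0.075 and 0.075 m and z of lid0 in the frame of tray_in between -0.005 and 0.07 m and x of lid1 in the frame of tray_in between -0.075 and 0.075 m and y of lid1 in the frame of tray_in between -0.075 and 0.075 m and z of lid1 in the frame of tray_in between -0.005 and 0.07 m and linear speed of each of lid0, lid1 below 0.05 m/s); the arm keeps its last pose, push and grip.
It fails at once if one of the bystanders (jars, mug, bottle, book, bowl) is moved by more than 30 mm (distance of any of jar_a, jar_b, jar_c, mug, bottle, book, bowl from where it was at the start of the episode above 0.03 m).
It also fails if it takes over 45 s, if anything falls off the work surface, if the arm or the gripper's body presses on something with over 40 N, if the wrist force passes 120 N, or if a joint passes its speed limit or range.

## Robot

A 6-joint arm with a two-finger parallel gripper is mounted at the origin on the work surface. World frame = base frame: x ahead of the robot, y to its left, z up, the work surface at z = 0. Lengths are in m, angles in rad, forces in N, time in s.
With the tool pointing down it reaches from about 0.25 to 0.725 m from the base axis. Payload 4 kg.
Tool frame: the origin (TCP) lies on the centre line of the jaws, within the pads' length; the fingertips stand 17 mm ahead of it and the grasp point (between the pads) lies 2 mm behind it; z points along the fingers, y is the line along which they close (so a half turn about z gives the same grasp; the last joint's range is limited). The gripper opens to 85 mm and grips with 20 to 120 N. Pads are 22 mm wide; open, the fingers measure 114 mm over their backs; the gripper's body (76 mm by 85 mm) begins 54 mm behind the grasp point. The pads swing forward as they close: fully open they stand 13 mm farther back than shut.
Start: joints at [1.112, 0.241, 0.005, 1.335, 0, 1.571], TCP at [0.221, 0.448, 0.209] pointing down, gripper open.
Joint ranges: [-2.72, 2.72], [-1.05, 1.87], [-1.09, 1.28], [-1.99, 2.15], [-1.42, 1.44], [-3.14, 3.14]. Speed limits (rad/s): [2.79, 2.79, 3.14, 3.14, 3.14, 3.14].

## Interface

Orientations are given as a unit quaternion [x, y, z, w].
In Python, from workcell import bot, camera, get_calibration gives the robot as it stands.
- The arm moves only by the tool apply_moves, never from a script. Its argument "steps" is a list of rows, each a list of 3 entries, a list of its own where there are three numbers: the shift along the tool's x, y, z as a fraction of full scale, then the turn, a rotation vector about the tool's x, y, z as a fraction of full scale, then the opening, from 0 (shut) to 1 (fully open). A call has exactly 8 rows; each row shifts and turns the commanded pose from where the row before left it, along the tool's axes as they then stand; what a row does not reach is not made up. Full scale, the value 1, is 20 cm for a shift and pi rad for a turn. A row lasts 1/12 s, in which the tool goes at most 41.7 mm and 7.16 degrees, less where a joint would pass 70% of its speed; a pose out of reach is approached as far as the arm can. A call with a number of a shift or a turn outside -1 to 1 is refused whole. A call with a gripper value outside its range is refused whole. The fingers move at their own pace and stop on an object; the grip force is fixed at half the most. Time passes only in rows, so rows that do not move let the fingers close, or fill a call up. It gives the time, the measured TCP pose, the force, the opening and the grip force at its end, in the units of the state.
- bot.get_obs(): the state, without advancing time (a new reading comes with each control period).
- camera(name): name is "scene" or "top" or "wrist"; returns (picture, depth): 420x560x3 uint8, red, green, blue; 420x560 float32, m along the optical axis (not along the pixel's ray), 0 where there is no reading.
- get_calibration(name): a dict with "fov_y" (degrees; the focal length in pixels is half the picture's height over the tangent of half this angle, whatever the lens; pixels are square), "cx", "cy" (the principal point, pixels), "dist_coeffs" ([k1, k2, p1, p2, k3] as OpenCV has them; the pictures are not rectified), "rvec" (rotation vector, rad) and "tvec" (3), from world to camera coordinates, as OpenCV has them. Camera axes: x right, y down, z forward; pixel columns grow to the right and rows downward; lengths in m; the calibration is good to about 2 mm. A picture is of the moment at which its call begins: read the wrist's pose just before it. get_calibration takes no time and is no camera call; for the wrist camera it gives the pose at the moment of the call.
- bot.job_done(): hands the job in; it is judged then, once.
The state is a dict: "clock": time; "joint_pos": joint angles; "joint_vel": joint speeds; "tau": joint torques, N m; "eef_pos": TCP position; "tool_rot": TCP orientation; "ft_force": force on the tool from outside, world axes, zero at the start; "ft_torque": the same for the moment, N m; "grip_width": finger opening in m; "grasp_force": force on a finger pad.
Only numpy, scipy, OpenCV 4.12 (cv2) and the standard library are available. Lean on these libraries where they do the work, as an engineer would, in place of code of your own. Each camera call takes 0.05 s, during which the arm holds its last target. There are 200 camera calls.

## Working session

There is one attempt and no reset: what is moved stays moved. The work goes in short steps, Python scripts to look and compute and a tool call to move; the robot and the scene stay as the last step left them, time stands still between calls to the robot, and variables do not carry over. Pictures are saved under pics/ and viewed, at most 10 in all, crops included, and the job is handed in when it is done.

Besides the shell and the picture viewer there is one more tool, called after ">>>" in YAML: its name, and indented under it one key for each argument. apply_moves: Moves the arm, as the interface text tells. Its arguments: {"type":"object","properties":{"steps":{"type":"array"}},"required":["steps"]}

```bash
mkdir -p pics; cat > h.py <<'E'
import numpy as np,cv2
from workcell import bot,camera,get_calibration
def cal(n):
    c=get_calibration(n);f=210/np.tan(np.radians(c["fov_y"])/2)
    K=np.array([[f,0,c["cx"]],[0,f,c["cy"]],[0,0,1.]])
    return K,np.array(c["dist_coeffs"],float),cv2.Rodrigues(np.array(c["rvec"],float))[0],np.array(c["tvec"],float).ravel()
def rays(n,uv,C=None):
    K,d,R,t=C or cal(n)
    p=cv2.undistortPoints(np.array(uv,float).reshape(-1,1,2),K,d).reshape(-1,2)
    return -R.T@t,np.c_[p,np.ones(len(p))]@R
def onplane(n,uv,z,C=None):
    o,r=rays(n,uv,C);return o+r*((z-o[2])/r[:,2])[:,None]
def cloud(n,D,C=None):
    C=C or cal(n);v,u=np.mgrid[0:420,0:560]
    o,r=rays(n,np.c_[u.ravel(),v.ravel()],C)
    return (o+r*D.ravel()[:,None]).reshape(420,560,3)
def proj(n,P,C=None):
    K,d,R,t=C or cal(n);return cv2.projectPoints(np.array(P,float).reshape(-1,1,3),R,t,K,d)[0].reshape(-1,2)
E
python3 - <<'E'
from h import *
for n in("top","scene"):
    C=cal(n);im,D=camera(n);cv2.imwrite(f"pics/{n}0.png",im[:,:,::-1]);np.savez(f"{n}0.npz",im=im,D=D,P=cloud(n,D,C))
    print(n,-C[2].T@C[3],C[2][2])
print(bot.get_obs())
E
```

```text
top [ 0.40412089 -0.07729536  1.17405904] [ 0.14528669  0.00555456 -0.98937401]
scene [0.86113145 0.4608805  0.79012709] [-0.34656493 -0.55754071 -0.75434813]
{'clock': 0.1, 'joint_pos': array([ 1.11198855e+00,  2.41358847e-01,  3.87207067e-03,  1.33523771e+00,
       -3.34596597e-07,  1.57078523e+00]), 'joint_vel': array([-0.00208796, -0.00255487,  0.00474525,  0.00198297,  0.00102124,
        0.00120018]), 'tau': array([ 1.39058243e-04, -3.73139048e+01,  2.53010094e+01,  1.08698301e-02,
       -1.71344901e-06,  7.88083497e-06]), 'eef_pos': array([0.2211664 , 0.44773696, 0.20839646]), 'tool_rot': array([ 2.27391561e-01,  9.73802931e-01, -9.38858866e-04, -2.19071000e-04]), 'ft_force': array([ 0.70539158,  0.11157743, -0.40841661]), 'ft_torque': array([-0.03399417, -0.01364676, -0.01528912]), 'grasp_force': 0.0, 'grip_width': 0.08531440405898744}
```

View pics/top0.png

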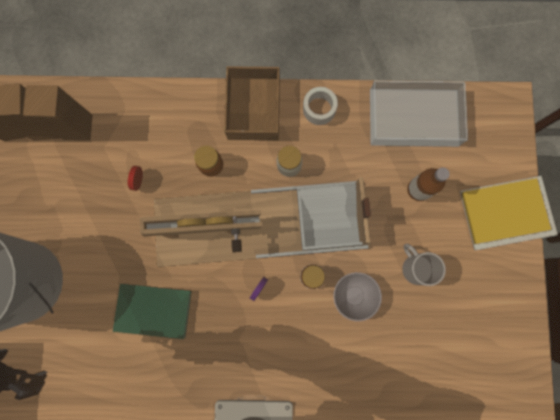

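View pics/scene0.png

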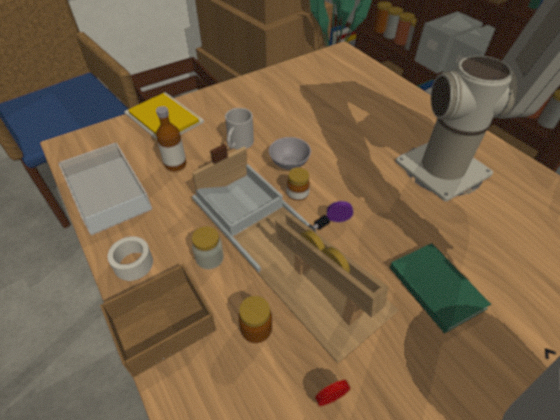

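The top view shows the chute from (143,228) to its mouth at (260,222), the tray at (330,217), the tab at (366,207) and the knob at (237,246). The things that could be mistaken for the targets:
- Knob: black, (237,246). The purple disc at (258,289) is not meant.
- Lids: gold, (190,221) and (218,221). The red lid at (135,178), and the jar tops at (207,157), (289,157) and (313,277), are not meant.
- Tab: dark, (366,207), as opposed to the bottle at (430,182).

```bash
python3 - <<'E'
from h import *
d=np.load("top0.npz");P=d["P"];im=d["im"]
# cheek tops/ sides: points in region above 0.09
v,u=np.mgrid[0:420,0:560]
m=(u>135)&(u<270)&(v>205)&(v<238)&(P[...,2]>.085)
Q=P[m];L=cv2.fitLine(Q[:,:2].astype(np.float32),cv2.DIST_HUBER,0,.01,.01).ravel();print("cheeks",L,np.degrees(np.arctan2(L[1],L[0])),Q.min(0),Q.max(0))
# tab
g=im.max(2)
def rep(name,m):
    print(name,m.sum(),np.c_[u[m],v[m]].mean(0),P[m].mean(0),np.median(P[m],0),P[m].min(0),P[m].max(0))
rep("tab",(u>355)&(u<380)&(v>190)&(v<225)&(P[...,2]>.13))
rep("knobz",(u>225)&(u<250)&(v>236)&(v<258)&(P[...,2]>.095))
rep("knobdark",(u>225)&(u<250)&(v>236)&(v<258)&(g<60))
m=(u>350)&(u<380)&(v>175)&(v<250)&(P[...,2]>.095)&(P[...,2]<.125)
Q=P[m];L=cv2.fitLine(Q[:,:2].astype(np.float32),cv2.DIST_HUBER,0,.01,.01).ravel();print("backstop",L,np.degrees(np.arctan2(L[1],L[0])),Q.min(0),Q.max(0))
s=np.load("scene0.npz")
c=np.hstack([cv2.resize(im[170:270,220:380],None,fx=2.5,fy=2.5,interpolation=2),cv2.resize(s["im"][140:240,190:350],None,fx=2.5,fy=2.5,interpolation=2)])
cv2.imwrite("pics/crop.png",c[:,:,::-1])
E
```

```text
cheeks [ 0.04996789 -0.9987508   0.5246121   0.13224249] -87.13586 [ 0.40412089 -0.07729536  0.0850384 ] [0.56128543 0.26266289 1.17405904]
tab 120 [366.23333333 206.79166667] [ 0.56312005 -0.25752144  0.17035443] [ 0.56643436 -0.26134548  0.14598312] [ 0.40412089 -0.27069962  0.13087704] [ 0.591095   -0.07729536  1.17405904]
knobz 138 [236.20289855 244.62318841] [0.47636911 0.04151646 0.12636786] [0.47642241 0.04233469 0.11929551] [ 0.40412089 -0.07729536  0.1082574 ] [0.49526271 0.0557749  1.17405904]
knobdark 59 [236.49152542 245.25423729] [0.47508437 0.04120538 0.12086854] [0.47552581 0.04179888 0.12066563] [0.46376309 0.03332826 0.11506777] [0.48529044 0.04986757 0.12602164]
backstop [ 0.9944892   0.10483936  0.5587179  -0.26184162] 6.017911 [ 0.48914906 -0.27474029  0.09504283] [ 0.64708955 -0.25036158  0.12469712]
```

View pics/crop.png

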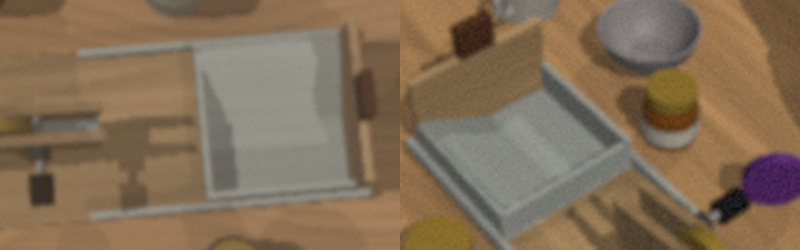

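```bash
python3 - <<'E'
from h import *
for z,uv in((.02,[(256,256.4),(368,246.4)]),(.02,[(252,191),(305,187.5)]),(.147,[(366.2,206.8)]),(.123,[(236.5,245.3)]),(.117,[(260.5,214.5),(260.5,228)])):
    p=onplane("top",uv,z);print(z,p.round(4).tolist(),np.degrees(np.arctan2(*(p[0]-p[-1])[1::-1])))
s=np.load("scene0.npz")["im"];d=np.load("top0.npz")
# dark knob & tab in the scene view
for n,(a,b,c,e) in dict(knob=(212,235,308,332),tab=(140,166,205,232)).items():
    m=np.zeros((420,560),bool);m[a:b,c:e]=s[a:b,c:e].max(2)<(60 if n=="knob" else 75);v,u=np.nonzero(m);print(n,m.sum(),u.mean(),v.mean(),onplane("scene",[(u.mean(),v.mean())],.111 if n=="knob" else .128))
# jar tops/bystander near places
for n,(u,v,z) in dict(jarb=(313,277,.07),bowl=(358,297,.05),bottle=(440,175,.19),mug=(427,269,.095)).items(): print(n,onplane("top",[(u,v)],z))
E
```

```text
0.02 [[0.4539, 0.0013, 0.02], [0.4839, -0.2877, 0.02]] 95.93739131130538
0.02 [[0.6254, 0.0161, 0.02], [0.6368, -0.1235, 0.02]] 94.66732377385108
0.147 [[0.5674, -0.2615, 0.147]] 0.0
0.123 [[0.4748, 0.0409, 0.123]] 0.0
0.117 [[0.5498, -0.0136, 0.117], [0.5173, -0.0144, 0.117]] 1.3114352959030284
knob 114 322.2543859649123 221.33333333333334 [[0.47229259 0.04385428 0.111     ]]
tab 171 218.74269005847952 154.31578947368422 [[ 0.56827731 -0.25926943  0.128     ]]
jarb [[ 0.4035584  -0.14299155  0.07      ]]
bowl [[ 0.35623704 -0.25590136  0.05      ]]
bottle [[ 0.63551355 -0.42079551  0.19      ]]
mug [[ 0.4267221  -0.41463715  0.095     ]]
```

>>> apply_moves:
  steps:
    - [[0,0,-0.05],[0,0,-0.035],0]
    - [[0,0,-0.05],[0,0,-0.035],0]
    - [[0,0,-0.05],[0,0,-0.035],0]
    - [[0,0,-0.05],[0,0,-0.035],0]
    - [[0,0,-0.05],[0,0,-0.035],0]
    - [[-0.064,-0.177,0],[0,0,0],0]
    - [[-0.064,-0.177,0],[0,0,0],0]
    - [[-0.064,-0.177,0],[0,0,0],0]

```text
clock: 0.77
eef_pos: [0.2692, 0.345, 0.2586]
tool_rot: [-0.047, 0.999, -0.001, -0.0]
ft_force: [0.5, -0.7, 0.6]
grip_width: 0.0001
grasp_force: 0.0
```

>>> apply_moves:
  steps:
    - [[-0.064,-0.177,0],[0,0,0],0]
    - [[-0.064,-0.177,0],[0,0,0],0]
    - [[-0.064,-0.177,0],[0,0,0],0]
    - [[-0.064,-0.177,0],[0,0,0],0]
    - [[-0.064,-0.177,0],[0,0,0],0]
    - [[-0.064,-0.177,0],[0,0,0],0]
    - [[-0.064,-0.177,0],[0,0,0],0]
    - [[-0.064,-0.177,0],[0,0,0],0]

```text
clock: 1.43
eef_pos: [0.3971, 0.0714, 0.259]
tool_rot: [-0.045, 0.999, 0.0, -0.0]
ft_force: [0.4, -1.5, 0.9]
grip_width: -0.0003
grasp_force: 0.0
```

>>> apply_moves:
  steps:
    - [[-0.064,-0.177,0],[0,0,0],0]
    - [[-0.064,-0.177,0],[0,0,0],0]
    - [[-0.064,-0.177,0],[0,0,0],0]
    - [[-0.064,-0.177,0],[0,0,0],0]
    - [[-0.064,-0.177,0],[0,0,0],0]
    - [[-0.064,-0.177,0],[0,0,0],0]
    - [[-0.064,-0.177,0],[0,0,0],0]
    - [[-0.064,-0.177,0],[0,0,0],0]

```text
clock: 2.1
eef_pos: [0.5249, -0.2013, 0.2586]
tool_rot: [-0.045, 0.999, 0.0, -0.0]
ft_force: [0.4, 0.2, -0.0]
grip_width: 0.0003
grasp_force: 0.0
```

```bash
python3 - <<'E'
from h import *
C=cal("wrist");im,D=camera("wrist");cv2.imwrite("pics/w1.png",im[:,:,::-1]);P=cloud("wrist",D,C)
print(proj("wrist",[[.568,-.261,.147],[.473,.043,.111]],C))
print(bot.get_obs()["eef_pos"], -C[2].T@C[3],C[2][2])
m=(im.max(2)<90)&(P[...,2]>.115)&(P[...,2]<.16);m&=(abs(P[...,0]-.568)<.05)&(abs(P[...,1]+.261)<.04)
v,u=np.nonzero(m);print(m.sum(),u.mean(),v.mean(),np.median(P[m],0),P[m].min(0),P[m].max(0))
E
```

```text
[[203.29068171 243.29071345]
 [556.82336571 157.95915244]]
[ 0.52731412 -0.2074237   0.25677426] [ 0.44354721 -0.20796466  0.42454499] [ 0.31431471  0.02891486 -0.94887839]
1016 204.13779527559055 233.5954724409449 [ 0.56040892 -0.26082322  0.14725304] [ 0.54382638 -0.27048247  0.11509772] [ 0.58827024 -0.25504256  0.15034972]
```

View pics/w1.png

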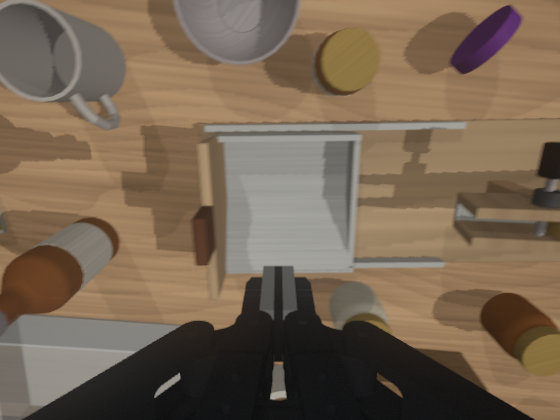

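The wrist view shows the dark tab at (204,236), agreeing with my estimate, with free space behind it at (170,200). I'll lower the closed fingers there and push.

>>> apply_moves:
  steps:
    - [[-0.055,-0.17,0],[0,0,0],0]
    - [[-0.055,-0.17,0],[0,0,0],0]
    - [[-0.055,-0.17,0],[0,0,0],0]
    - [[0,0,0.19],[0,0,0],0]
    - [[0,0,0.19],[0,0,0],0]
    - [[0,0,0.19],[0,0,0],0]
    - [[0,0,0.19],[0,0,0],0]
    - [[0,0,0],[0,0,0],0]

```text
clock: 2.82
eef_pos: [0.5603, -0.2945, 0.0969]
tool_rot: [-0.045, 0.999, 0.005, -0.008]
ft_force: [-1.6, 0.6, -2.5]
grip_width: 0.0005
grasp_force: 0.0
```

>>> apply_moves:
  steps:
    - [[0,0.045,0],[0,0,0],0]
    - [[0,0.045,0],[0,0,0],0]
    - [[0,0.045,0],[0,0,0],0]
    - [[0,0.045,0],[0,0,0],0]
    - [[0,0.045,0],[0,0,0],0]
    - [[0,0.045,0],[0,0,0],0]
    - [[0,0.045,0],[0,0,0],0]
    - [[0,0.045,0],[0,0,0],0]

```text
clock: 3.48
eef_pos: [0.561, -0.2255, 0.1084]
tool_rot: [-0.046, 0.999, -0.0, 0.001]
ft_force: [0.3, -2.3, 1.9]
grip_width: 0.0001
grasp_force: 1.1
```

>>> apply_moves:
  steps:
    - [[0,0.015,0],[0,0,0],0]
    - [[0,0.015,0],[0,0,0],0]
    - [[0,0.015,0],[0,0,0],0]
    - [[0,0.015,0],[0,0,0],0]
    - [[0,0.015,0],[0,0,0],0]
    - [[0,0,0],[0,0,0],0]
    - [[0,0,0],[0,0,0],0]
    - [[0,0,0],[0,0,0],0]

```text
clock: 4.15
eef_pos: [0.5585, -0.211, 0.1067]
tool_rot: [-0.045, 0.999, 0.001, -0.001]
ft_force: [0.0, 0.7, 0.1]
grip_width: 0.0002
grasp_force: 0.0
```

>>> apply_moves:
  steps:
    - [[0,0.02,0],[0,0,0],0]
    - [[0,0.02,0],[0,0,0],0]
    - [[0,0.02,0],[0,0,0],0]
    - [[0,0.02,0],[0,0,0],0]
    - [[0,0.02,0],[0,0,0],0]
    - [[0,0.02,0],[0,0,0],0]
    - [[0,0,0],[0,0,0],0]
    - [[0,0,0],[0,0,0],0]

```text
clock: 4.82
eef_pos: [0.5571, -0.1866, 0.1075]
tool_rot: [-0.046, 0.999, 0.0, 0.0]
ft_force: [0.4, 0.3, 0.6]
grip_width: -0.0001
grasp_force: 0.0
```

>>> apply_moves:
  steps:
    - [[0,0.01,0],[0,0,0],0]
    - [[0,0.01,0],[0,0,0],0]
    - [[0,0.01,0],[0,0,0],0]
    - [[0,0.01,0],[0,0,0],0]
    - [[0,0,0],[0,0,0],0]
    - [[0,0,0],[0,0,0],0]
    - [[0,0,0],[0,0,0],0]
    - [[0,0,0],[0,0,0],0]

```text
clock: 5.48
eef_pos: [0.5559, -0.1792, 0.1071]
tool_rot: [-0.046, 0.999, 0.0, -0.0]
ft_force: [0.5, 0.1, -0.2]
grip_width: 0.0005
grasp_force: 0.1
```

>>> apply_moves:
  steps:
    - [[0,0.01,0],[0,0,0],0]
    - [[0,0.01,0],[0,0,0],0]
    - [[0,0.01,0],[0,0,0],0]
    - [[0,0.01,0],[0,0,0],0]
    - [[0,0.01,0],[0,0,0],0]
    - [[0,0.01,0],[0,0,0],0]
    - [[0,0,0],[0,0,0],0]
    - [[0,0,0],[0,0,0],0]

```text
clock: 6.15
eef_pos: [0.5547, -0.1676, 0.1071]
tool_rot: [-0.045, 0.999, -0.0, -0.0]
ft_force: [-0.4, -1.9, -0.4]
grip_width: -0.0002
grasp_force: 1.1
```

>>> apply_moves:
  steps:
    - [[0,0.01,0],[0,0,0],0]
    - [[0,0.01,0],[0,0,0],0]
    - [[0,0.01,0],[0,0,0],0]
    - [[0,0,0],[0,0,0],0]
    - [[0,0,0],[0,0,0],0]
    - [[0,0,0],[0,0,0],0]
    - [[0,0,0],[0,0,0],0]
    - [[0,0,0],[0,0,0],0]

```text
clock: 6.82
eef_pos: [0.5546, -0.1675, 0.1073]
tool_rot: [-0.043, 0.999, -0.005, -0.0]
ft_force: [0.5, -16.5, -4.2]
grip_width: -0.0001
grasp_force: 8.0
```

```bash
python3 - <<'E'
from h import *
im,D=camera("top");o=bot.get_obs();print(o["eef_pos"],o["ft_force"])
cv2.imwrite("pics/t2.png",cv2.resize(im[150:290,130:390],None,fx=3,fy=3,interpolation=2)[:,:,::-1])
E
```

```text
[ 0.55465954 -0.1675369   0.1072983 ] [  0.60772932 -15.26827357  -3.57905545]
```

View pics/t2.png

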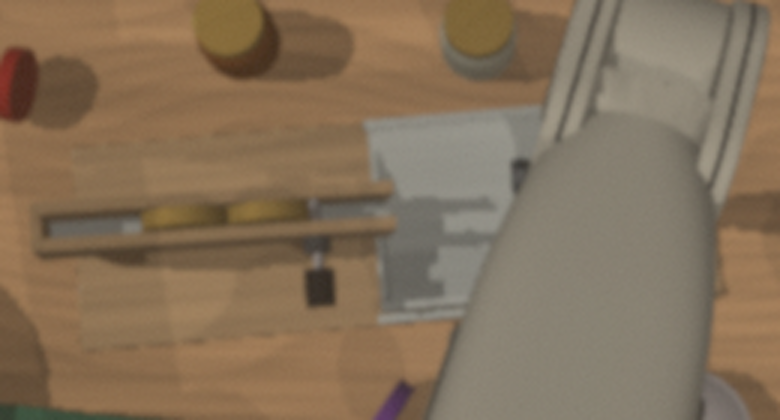

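Push force rose to 16 N with no movement. The picture shows the tray edge under the mouth at about (385,200), so the tray is home. Next I'll back off, rise and go above the knob.

>>> apply_moves:
  steps:
    - [[0,-0.06,0],[0,0,0],0]
    - [[0,0,-0.19],[0,0,0],0]
    - [[0,0,-0.19],[0,0,0],0]
    - [[0,0,-0.19],[0,0,0],0]
    - [[0,0,-0.19],[0,0,0],0]
    - [[0.05,0.18,0],[0,0,0],1]
    - [[0.05,0.18,0],[0,0,0],1]
    - [[0.05,0.18,0],[0,0,0],1]

```text
clock: 7.53
eef_pos: [0.5162, -0.0673, 0.2603]
tool_rot: [-0.045, 0.999, 0.001, 0.002]
ft_force: [0.6, 0.3, 0.0]
grip_width: 0.0358
grasp_force: 0.0
```

>>> apply_moves:
  steps:
    - [[0.05,0.18,0],[0,0,0],1]
    - [[0.05,0.18,0],[0,0,0],1]
    - [[0.05,0.18,0],[0,0,0],1]
    - [[0,0,0],[0,0,0],1]
    - [[0,0,0],[0,0,0],1]
    - [[0,0,0],[0,0,0],1]
    - [[0,0,0],[0,0,0],1]
    - [[0,0,0],[0,0,0],1]

```text
clock: 8.2
eef_pos: [0.4766, 0.0352, 0.2591]
tool_rot: [-0.045, 0.999, 0.0, -0.0]
ft_force: [0.8, -0.5, -0.4]
grip_width: 0.0855
grasp_force: 0.0
```

```bash
python3 - <<'E'
from h import *
C=cal("wrist");im,D=camera("wrist");cv2.imwrite("pics/w2.png",im[:,:,::-1]);P=cloud("wrist",D,C)
o=bot.get_obs();print(o["eef_pos"],o["tool_rot"],o["grip_width"],proj("wrist",[[.473,.042,.111]],C))
m=(im.max(2)<60)&(P[...,2]>.09)&(P[...,2]<.13)&(abs(P[...,0]-.473)<.03)&(abs(P[...,1]-.042)<.025)
v,u=np.nonzero(m);print(m.sum(),u.mean(),v.mean(),np.median(P[m],0),P[m].min(0),P[m].max(0))
E
```

```text
[0.4765114  0.03513502 0.25898868] [-4.44434382e-02  9.99011879e-01  1.12901286e-04 -1.84061370e-04] 0.08520212690905934 [[284.8657417  187.10681938]]
915 286.92349726775956 191.1344262295082 [0.47327196 0.04356614 0.12153266] [0.45820917 0.03180231 0.10722006] [0.50294415 0.05642522 0.12547401]
```

View pics/w2.png

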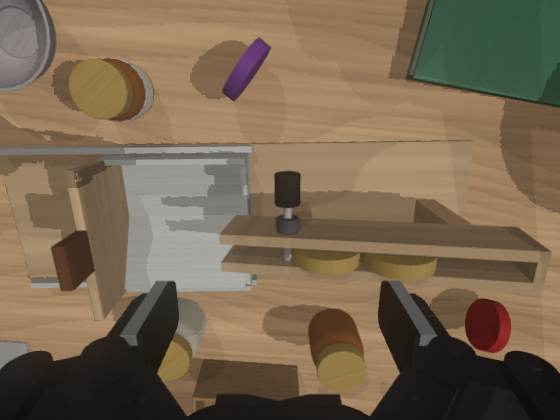

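The wrist view shows the black knob free at (287,190), between the open fingers' lines. Both lids are still in the slot at (327,258) and (400,262), and the tray is home.

>>> apply_moves:
  steps:
    - [[0.018,0.044,0],[0,0,0],1]
    - [[0,0,0.186],[0,0,0],1]
    - [[0,0,0.186],[0,0,0],1]
    - [[0,0,0.186],[0,0,0],1]
    - [[0,0,0.186],[0,0,0],1]
    - [[0,0,0],[0,0,0],1]
    - [[0,0,0],[0,0,0],1]
    - [[0,0,0],[0,0,0],1]

```text
clock: 8.92
eef_pos: [0.4731, 0.0447, 0.1122]
tool_rot: [-0.045, 0.999, 0.0, 0.001]
ft_force: [0.9, 0.2, -0.6]
grip_width: 0.085
grasp_force: 0.0
```

>>> apply_moves:
  steps:
    - [[0,0,0],[0,0,0],0]
    - [[0,0,0],[0,0,0],0]
    - [[0,0,0],[0,0,0],0]
    - [[0,0,0],[0,0,0],0]
    - [[0,0,0],[0,0,0],0]
    - [[0,0,0],[0,0,0],0]
    - [[0,0,0],[0,0,0],0]
    - [[0,0,0],[0,0,0],0]

```text
clock: 9.58
eef_pos: [0.4717, 0.0446, 0.1104]
tool_rot: [-0.045, 0.999, -0.0, -0.0]
ft_force: [-1.1, 0.6, 0.3]
grip_width: 0.0002
grasp_force: 0.0
```

```bash
python3 - <<'E'
from h import *
a,_=camera("wrist");b,_=camera("scene")
print(bot.get_obs()["grip_width"],bot.get_obs()["ft_force"])
c=np.hstack([cv2.resize(a[130:420,140:430],(400,400)),cv2.resize(b[170:270,270:370],(400,400),interpolation=2)])
cv2.imwrite("pics/c3.png",c[:,:,::-1])
E
```

```text
-0.00036637196350911645 [ 0.48432037  0.19763677 -0.11338005]
```

View pics/c3.png

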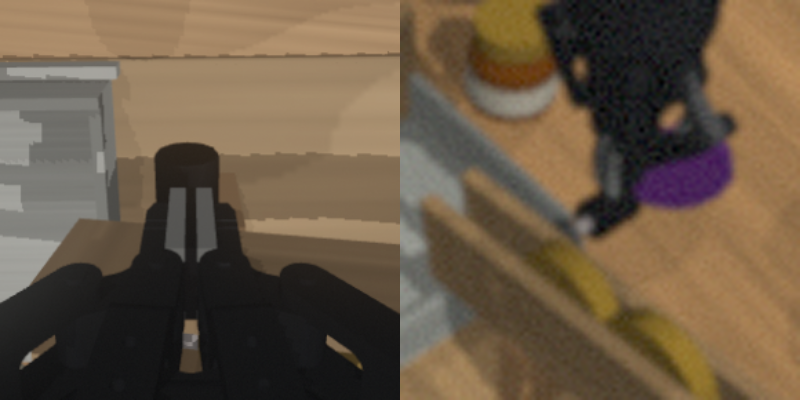

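The crops show the fingers shut, with their tips near the knob's inner part or top, and not gripping it. I'll measure the finger and knob clouds before mending this.

```bash
python3 - <<'E'
from h import *
C=cal("wrist");a,D=camera("wrist");P=cloud("wrist",D,C);e=bot.get_obs()["eef_pos"];print(e)
print("proj tcp,tip,knob ends",proj("wrist",[e,e-[0,0,.017],[.473,.043,.111],[.458,.0417,.123],[.488,.0445,.123]],C).round(1).tolist())
for v in range(225,330,6): print(v,[P[v,u].round(3).tolist()+[int(a[v,u].max())] for u in (260,268,275,282,290)])
E
```

```text
[0.47168047 0.04458436 0.11031876]
proj tcp,tip,knob ends [[276.6, 261.6], [276.7, 248.2], [273.3, 264.2], [273.0, 247.0], [273.4, 302.0]]
225 [[0.49, 0.032, 0.009, 159], [0.489, 0.039, 0.009, 159], [0.489, 0.044, 0.009, 159], [0.489, 0.05, 0.008, 159], [0.487, 0.057, 0.01, 159]]
231 [[0.495, 0.033, 0.01, 160], [0.494, 0.039, 0.01, 160], [0.494, 0.045, 0.009, 160], [0.493, 0.051, 0.01, 160], [0.493, 0.057, 0.009, 160]]
237 [[0.46, 0.035, 0.107, 44], [0.459, 0.039, 0.108, 44], [0.459, 0.043, 0.107, 44], [0.459, 0.046, 0.108, 45], [0.458, 0.05, 0.108, 46]]
243 [[0.46, 0.035, 0.114, 42], [0.459, 0.039, 0.117, 43], [0.459, 0.043, 0.115, 43], [0.458, 0.046, 0.117, 44], [0.458, 0.05, 0.117, 43]]
249 [[0.461, 0.036, 0.121, 42], [0.459, 0.039, 0.123, 42], [0.459, 0.043, 0.122, 40], [0.459, 0.046, 0.122, 42], [0.459, 0.05, 0.121, 47]]
255 [[0.463, 0.036, 0.121, 39], [0.463, 0.04, 0.122, 39], [0.462, 0.043, 0.123, 41], [0.462, 0.046, 0.122, 44], [0.462, 0.05, 0.121, 44]]
261 [[0.467, 0.036, 0.121, 37], [0.465, 0.04, 0.123, 39], [0.465, 0.043, 0.124, 38], [0.465, 0.047, 0.123, 41], [0.466, 0.05
[... 814 characters left out ...]
162, 85]]
303 [[0.461, 0.038, 0.167, 71], [0.461, 0.041, 0.167, 85], [0.461, 0.043, 0.167, 28], [0.461, 0.046, 0.166, 45], [0.46, 0.049, 0.167, 85]]
309 [[0.461, 0.038, 0.171, 82], [0.46, 0.041, 0.171, 87], [0.46, 0.043, 0.171, 28], [0.459, 0.046, 0.172, 45], [0.46, 0.048, 0.171, 88]]
315 [[0.459, 0.038, 0.177, 27], [0.459, 0.041, 0.176, 27], [0.463, 0.043, 0.171, 30], [0.462, 0.046, 0.171, 53], [0.458, 0.048, 0.177, 28]]
321 [[0.459, 0.038, 0.18, 26], [0.459, 0.041, 0.18, 27], [0.465, 0.044, 0.171, 28], [0.465, 0.046, 0.17, 28], [0.459, 0.048, 0.178, 28]]
327 [[0.46, 0.039, 0.182, 25], [0.46, 0.041, 0.182, 27], [0.467, 0.044, 0.172, 26], [0.467, 0.046, 0.171, 26], [0.459, 0.048, 0.182, 25]]
```

The fingertips measure at z≈0.137, about 43 mm higher than the nominal TCP offset implies. The fingers closed above the knob (top 0.123) without touching it. I'll open, go about 44 mm lower and grip.

>>> apply_moves:
  steps:
    - [[0,0,0],[0,0,0],1]
    - [[0,0,0],[0,0,0],1]
    - [[0,0,0],[0,0,0],1]
    - [[0,0,0],[0,0,0],1]
    - [[0,0,0],[0,0,0],1]
    - [[0,0,0],[0,0,0],1]
    - [[0,0,0.07],[0,0,0],1]
    - [[0,0,0],[0,0,0],1]

```text
clock: 10.4
eef_pos: [0.4705, 0.0444, 0.0949]
tool_rot: [-0.045, 0.999, -0.0, -0.001]
ft_force: [-1.0, 0.0, 0.2]
grip_width: 0.0854
grasp_force: 0.0
```

>>> apply_moves:
  steps:
    - [[0,0,0.05],[0,0,0],1]
    - [[0,0,0.05],[0,0,0],1]
    - [[0,0,0.05],[0,0,0],1]
    - [[0,0,0],[0,0,0],1]
    - [[0,0,0],[0,0,0],1]
    - [[0,0,0],[0,0,0],1]
    - [[0,0,0],[0,0,0],1]
    - [[0,0,0],[0,0,0],1]

```text
clock: 11.07
eef_pos: [0.4723, 0.0446, 0.0671]
tool_rot: [-0.045, 0.999, 0.0, 0.001]
ft_force: [-0.2, 0.5, 0.7]
grip_width: 0.0854
grasp_force: 0.0
```

>>> apply_moves:
  steps:
    - [[0,0,0],[0,0,0],0]
    - [[0,0,0],[0,0,0],0]
    - [[0,0,0],[0,0,0],0]
    - [[0,0,0],[0,0,0],0]
    - [[0,0,0],[0,0,0],0]
    - [[0,0,0],[0,0,0],0]
    - [[0,0,0],[0,0,0],0]
    - [[0,0,0],[0,0,0],0]

```text
clock: 11.73
eef_pos: [0.4719, 0.0431, 0.0667]
tool_rot: [-0.045, 0.999, -0.002, 0.0]
ft_force: [-0.6, -4.7, 2.2]
grip_width: 0.0224
grasp_force: 58.5
```

>>> apply_moves:
  steps:
    - [[0.02,0,0],[0,0,0],0]
    - [[0.02,0,0],[0,0,0],0]
    - [[0.02,0,0],[0,0,0],0]
    - [[0.02,0,0],[0,0,0],0]
    - [[0.02,0,0],[0,0,0],0]
    - [[0.02,0,0],[0,0,0],0]
    - [[0.02,0,0],[0,0,0],0]
    - [[0.01,0,0],[0,0,0],0]

```text
clock: 12.4
eef_pos: [0.4462, 0.0404, 0.0669]
tool_rot: [-0.045, 0.999, -0.002, 0.004]
ft_force: [12.2, -5.0, -9.6]
grip_width: 0.0225
grasp_force: 59.0
```

>>> apply_moves:
  steps:
    - [[0,0,0],[0,0,0],0]
    - [[0,0,0],[0,0,0],0]
    - [[0,0,0],[0,0,0],0]
    - [[0,0,0],[0,0,0],0]
    - [[0,0,0],[0,0,0],0]
    - [[0,0,0],[0,0,0],0]
    - [[0,0,0],[0,0,0],0]
    - [[0,0,0],[0,0,0],0]

```text
clock: 13.07
eef_pos: [0.4467, 0.0405, 0.0669]
tool_rot: [-0.045, 0.999, -0.002, 0.004]
ft_force: [9.8, -5.8, -8.2]
grip_width: 0.0225
grasp_force: 59.1
```

```bash
python3 - <<'E'
from h import *
a,D=camera("wrist");b,_=camera("scene");o=bot.get_obs();print(o["eef_pos"],o["ft_force"],o["grip_width"],o["grasp_force"])
c=np.hstack([cv2.resize(a,(400,300)),cv2.resize(b[130:280,170:370],(400,300),interpolation=2)])
cv2.imwrite("pics/c4.png",c[:,:,::-1])
E
```

```text
[0.44673577 0.04051129 0.06685762] [10.67835898 -5.05693858 -9.54596715] 0.022489075115275522 59.06758010387421
```

View pics/c4.png

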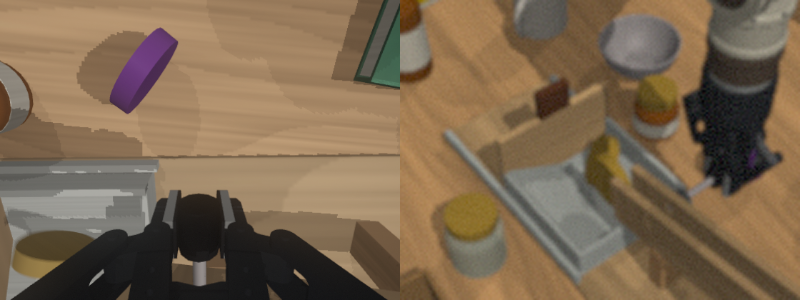

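The lids have rolled into the tray (gold at (600,170) in the right crop). The pull measures about 25 mm, so I'll go on to the stop.

>>> apply_moves:
  steps:
    - [[0.01,0,0],[0,0,0],0]
    - [[0.01,0,0],[0,0,0],0]
    - [[0.01,0,0],[0,0,0],0]
    - [[0,0,0],[0,0,0],0]
    - [[0,0,0],[0,0,0],0]
    - [[0,0,0],[0,0,0],0]
    - [[0,0,0],[0,0,0],0]
    - [[0,0,0],[0,0,0],0]

```text
clock: 13.83
eef_pos: [0.4424, 0.0401, 0.0669]
tool_rot: [-0.045, 0.999, -0.002, 0.006]
ft_force: [14.7, -5.4, -13.6]
grip_width: 0.0218
grasp_force: 59.7
```

>>> apply_moves:
  steps:
    - [[0.01,0,0],[0,0,0],0]
    - [[0,0,0],[0,0,0],0]
    - [[0,0,0],[0,0,0],0]
    - [[0,0,0],[0,0,0],0]
    - [[0,0,0],[0,0,0],0]
    - [[0,0,0],[0,0,0],0]
    - [[0,0,0],[0,0,0],0]
    - [[0,0,0],[0,0,0],0]

```text
clock: 14.5
eef_pos: [0.4425, 0.0401, 0.067]
tool_rot: [-0.045, 0.999, -0.002, 0.008]
ft_force: [19.9, -3.8, -18.8]
grip_width: 0.0225
grasp_force: 59.9
```

```bash
python3 - <<'E'
from h import *
a,D=camera("top");b,_=camera("scene");o=bot.get_obs();print(o["eef_pos"],o["ft_force"],o["grip_width"],o["grasp_force"])
c=np.hstack([cv2.resize(a[150:300,180:380],(400,300),interpolation=2),cv2.resize(b[130:280,170:370],(400,300),interpolation=2)])
cv2.imwrite("pics/c5.png",c[:,:,::-1])
E
```

```text
[0.44250392 0.0400667  0.06695564] [ 20.23208476  -4.0068662  -18.01522299] 0.02204042444627793 59.89439070224762
```

View pics/c5.png

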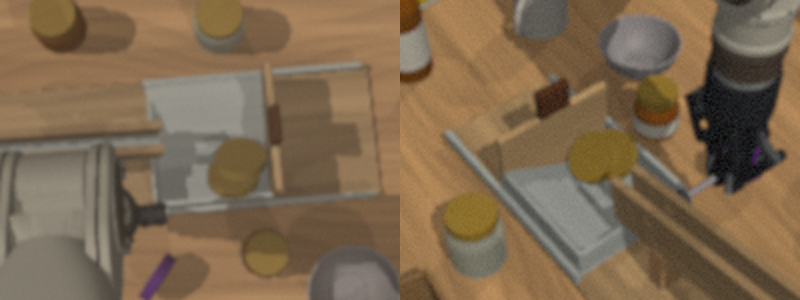

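Two overlapping gold discs lie in the tray at (237,167), and the plunger is at its stop (20 N). I'll wait briefly, check that the lids are at rest, then hand in.

>>> apply_moves:
  steps:
    - [[0,0,0],[0,0,0],0]
    - [[0,0,0],[0,0,0],0]
    - [[0,0,0],[0,0,0],0]
    - [[0,0,0],[0,0,0],0]
    - [[0,0,0],[0,0,0],0]
    - [[0,0,0],[0,0,0],0]
    - [[0,0,0],[0,0,0],0]
    - [[0,0,0],[0,0,0],0]

```text
clock: 15.27
eef_pos: [0.4425, 0.0401, 0.067]
tool_rot: [-0.045, 0.999, -0.002, 0.008]
ft_force: [19.9, -5.2, -18.8]
grip_width: 0.0222
grasp_force: 59.9
```

```bash
python3 - <<'E'
from h import *
for i in range(2):
    a,D=camera("top");P=cloud("top",D);h=cv2.cvtColor(a,cv2.COLOR_RGB2HSV)
    m=np.zeros((420,560),bool);m[210:255,260:318]=((h[...,1]>110)&(h[...,0]<30)&(h[...,0]>15))[210:255,260:318]
    v,u=np.nonzero(m);print(m.sum(),u.mean(),v.mean(),u.min(),u.max(),v.min(),v.max(),np.median(P[m],0),np.percentile(P[m][:,2],[5,25,50,75,95]))
b,_=camera("scene");h=cv2.cvtColor(b,cv2.COLOR_RGB2HSV)
g=((h[...,0]>20)&(h[...,0]<30)&(h[...,1]>180)).astype(np.uint8)
n,l,s,c=cv2.connectedComponentsWithStats(g)
print([(s[i].tolist(),c[i].round().tolist()) for i in range(1,n) if s[i,4]>60])
E
```

```text
591 298.00169204737733 233.4450084602369 285 312 220 247 [ 0.51194737 -0.1055755   0.05425573] [0.03307279 0.0453854  0.05425573 0.05878824 0.06361134]
595 297.9495798319328 233.4655462184874 285 312 220 247 [ 0.51168388 -0.10548126  0.05364315] [0.03326741 0.04469244 0.05364315 0.0592686  0.06367609]
[([129, 93, 69, 40, 1294], [162.0, 113.0])]
```

```bash
python3 -c "
from workcell import bot
print(bot.job_done())"
```

```text
the job is handed in; nothing more can be done
None
```

I handed the job in with the tray home against its stop, both lids at rest in the tray and the plunger held back at its stop with about 60 N of grip; no verdict was returned.

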